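# Set the drying air, lock it, and hold a turned knob in the jet with tongs

### The job

Turn the air regulator's dial until its pointer lines up with the white mark on the housing, then push the fork lock fully home over the dial so that the setting stays. Then grip the tongs, close them on the freshly varnished wooden knob standing on its block (touch the knob only with the tongs, and do not shove the other things on the bench about), and lift it into the air jet: about 6 cm straight in front of the nozzle's mouth, at its height. Finish still holding it there, with the gripper keeping the tongs shut on the knob.

Things in the scene. Friction and masses are not known exactly. Their poses are not given: they have to be found in the camera images.
- regulator: Green metal air regulator, fixed to the bench: housing 90 (x) x 190 (y) x 30 (z) mm; origin at the centre of its underside. The dial's vertical axis is at local y -50, the white mark (a 16 mm line on the top, along local y) at local y -84; the lock runs on the +y half. Yaw within about 0.25 rad.
- dial (a joint): Black dial, rad; disc of radius 23 mm under an upright grip bar. At 0 the pointer end (white line on top, white tooth at the rim) looks along the regulator's +x; grows clockwise seen from above, range 0 to 2.6; at 1.571 it looks along the regulator's -y, exactly at the mark. Light friction (0.05 N m), stays where left.
- dial_grip (a point): Point on the dial's axis at mid height of the grip bar (51 mm above the bench). Its x axis points along the bar to the pointer end. The bar is 44 mm long, 10 mm thick, and reaches from 38 to 64 mm above the bench.
- mark (a point): Centre of the white mark on top of the regulator, 34 mm from the dial's axis.
- lock (a joint): Steel fork lock on the regulator, m. 0 = open, away from the dial; grows as it slides along the regulator's -y towards the dial; 0.04 = fully home against its stop, its two prongs (18 mm apart, tops 22 mm above the housing's top) then straddle the bar's rear end. Friction 1.5 N; stays where left.
- lock_post (a point): Centre of the top of the lock's black post, 82 mm above the bench. The post is 22 (regulator x) x 12 (regulator y) mm and stands 30 mm above the steel carriage (carriage top 52 mm above the bench). When the lock is home the post is 52 mm from the dial's axis.
- tongs: Steel tongs lying flat, 24 mm high, 240 mm long, 120 g, balanced about the grip flats. Origin on the underside between the flats; x to the tips, z up; hinge at local x -110, paddles' middles at x +100 (end +122). The +y arm is one with this part; its outer grip flat (50 mm long, centred at x 0) is at y +15.5, parallel to x. The -y arm turns about the hinge.
- tongs_arm (a joint): Angle of the moving arm, rad: 0 = fully open (flats 50 mm apart outside, paddles 69 mm apart inside), grows as they close, 0.17 on the knob (flats 31 mm apart, parallel), 0.25 at the inner stop. A spring opens them: squeezing at the flats takes about 4.5 N at the start, 6 N at the knob; about 20 N of grip holds the knob firmly.
- grip_a (a point): Middle of the fixed arm's outer grip flat, 12 mm above the tongs' underside (local 0, +15.5, 12 mm).
- grip_b (a point): Middle of the moving arm's outer grip flat, 12 mm above the underside.
- tip_a (a point): Middle of the inner face of the fixed arm's paddle (a shallow V 44 mm long, 24 mm high), 12 mm above the underside.
- tip_b (a point): Middle of the inner face of the moving arm's paddle, 12 mm above the underside.
- block: Plywood block, fixed, 70 x 70 x 30 mm high; origin at the centre of its underside. The knob stands on it.
- knob: Turned dark wooden cabinet knob, loose, about 40 g, standing upright on the block: a barrel 31 mm in diameter from 0 to 34 mm, a neck, then a 26 mm bead; 56 mm high in all. Origin at the centre of its foot. Round about z.
- knob_mid (a point): Point on the knob's axis, 17 mm above its foot, at mid height of the barrel.
- nozzle: Air nozzle, fixed: round foot of radius 38 mm, a 14 mm upright pipe to 150 mm bending to local -x, ending in a brass mouth. Origin under the pipe; it blows along local -x. Yaw within about 0.25 rad.
- mouth (a point): The nozzle's mouth, 60 mm from the pipe along local -x, 150 mm above the bench.
- jet (a point): The point 60 mm straight in front of the mouth, 150 mm above the bench, where the middle of the knob's barrel (knob_mid) is to be held.
- sanding_block: Cork sanding block 110 x 65 x 32 mm, bystander; origin under its centre.
- glue: Glue bottle, radius 29, 150 mm high, bystander; origin under its centre.
- jar: Amber jar, radius 34, 90 mm high, bystander; origin under its centre.
Things that resemble listed ones, but are neither listed nor needed, are in the scene too. Of the things that look like the block, take the one that is farthest from the robot's base at the start. Of the things shaped like the knob, the wooden one is meant.

How it is judged:
By the outcome, as a careful person would: the job done as asked, in the order asked, and still so for the second after the job is handed in, while the arm keeps its last pose, push and grip.
It also fails if it takes over 64 s, if anything falls off the work surface, if the arm or the gripper's body presses on something with over 40 N, if the wrist force passes 120 N, or if a joint passes its speed limit or range.

### The arm

A 6-joint arm with a two-finger parallel gripper is mounted at the origin on the work surface. World frame = base frame: x ahead of the robot, y to its left, z up, the work surface at z = 0. Lengths are in mm, angles in rad, forces in N, time in s.
With the tool pointing down it reaches from about 400 to 925 mm from the base axis. Payload 12.5 kg.
Tool frame: the origin (TCP) lies between the finger pads; the fingertips stand 19 mm ahead of it and the grasp point (between the pads) is the TCP (env.tips_ahead is the distance from the TCP to the fingertips, in mm); z points along the fingers, y is the line along which they close (so a half turn about z gives the same grasp; the last joint's range is limited). The gripper opens to 95 mm and grips with 3 to 60 N. Pads are 20 mm wide; open, the fingers measure 119 mm over their backs; the gripper's body (75 mm by 180 mm) begins 59 mm behind the grasp point.
Start: joints at [-0.106, 0.491, 1.559, -0, 1.092, -0.106], TCP at [625.016, 0.021, 233.661] pointing down, gripper open.
Joint ranges: [-3.1, 3.1], [-0.84, 2.19], [0.05, 2.79], [-1.13, 4.28], [0.06, 2.93], [-2.69, 2.69]. Speed limits (rad/s): [2.22, 2.22, 2.79, 3.14, 3.14, 3.14].

### API

Orientations are given as [roll, pitch, yaw] about the fixed x, y, z axes, in that order (R = Rz(yaw) Ry(pitch) Rx(roll)).
In Python, from cell import env gives the robot as it stands.
- The arm moves only by the shell command python3 -m crank 'ROWS'. ROWS is JSON, a list of rows, each a list of 5 numbers: the shift along the tool's x, y, z in mm, then the turn about the tool's z in degrees, then the finger opening in mm, from 0 to 95.1. In form: [[dx, dy, dz, yaw, grip], ...]. A call has 1 to 10 rows; each row is the pose to reach, as a shift and turn from the pose commanded when the call began, along the tool's axes at that moment; what a row does not reach only later rows make up. A row lasts 1/12 s, in which the tool goes at most 41.7 mm and 7.16 degrees, less where a joint would pass 70% of its speed; a pose out of reach is approached as far as the arm can. A call with a gripper value outside its range is refused whole. The fingers move at their own pace and stop on an object; the grip force is fixed at half the most. Time passes only in rows, so rows that repeat a pose let the fingers close. It gives the time, the measured TCP pose, the force, the opening and the grip force at its end, in the units of the state.
- env.state(): the state, without advancing time (a new reading comes with each control period).
- env.read_camera(name): name is "scene" or "side" or "wrist"; returns a dict with "img" (480x640x3 uint8, blue, green, red), "K" (3x3 intrinsics, pixels), "pose" (4x4, takes a point from camera to world coordinates). Camera axes: x right, y down, z forward; pixel columns grow to the right and rows downward; lengths in mm; the calibration is good to about 2 mm. The wrist camera is an equidistant fisheye: a pixel r from the principal point sees the ray r / f radians off the axis. A picture is of the moment at which its call begins. There is no depth.
- env.job_done(): hands the job in; it is judged then, once.
The state is a dict: "t": time; "joints": joint angles; "qvel": joint speeds; "tau": joint torques, N m; "eef_pos": TCP position; "tcp_rot": TCP orientation; "ft_force": force on the tool from outside, world axes, zero at the start; "moment": the same for the moment, N m; "opening": opening from 0.0 (shut) to 1.0 (fully open); "grip_force": force on a finger pad.
Only numpy, scipy, OpenCV 4.12 (cv2) and the standard library are available. Lean on these libraries where they do the work, as an engineer would, in place of code of your own. Each camera call takes 0.05 s, during which the arm holds its last target. There are 200 camera calls.

## Working session

There is one attempt and no reset: what is moved stays moved. The work goes in short steps, Python scripts to look and compute and a shell command to move; the robot and the scene stay as the last step left them, time stands still between calls to the robot, and variables do not carry over. Pictures are saved under pics/ and viewed, at most 10 in all, crops included, and the job is handed in when it is done.

```bash
mkdir -p pics; ls
python3 - <<'E'
from cell import env
import cv2,numpy as np
for n in ["scene","side","wrist"]:
    d=env.read_camera(n); cv2.imwrite(f"pics/{n}0.png",d["img"]); print(n,d["K"].tolist(),np.round(d["pose"],4).tolist())
print(env.state())
E
```

```text
pics
scene [[507.6915440515689, 0.0, 325.2142053250746], [0.0, 507.6915440515689, 235.6047693163897], [0.0, 0.0, 1.0]] [[0.8806, 0.3905, -0.2685, 850.5455], [0.4739, -0.7254, 0.4992, -549.9291], [0.0002, -0.5668, -0.8238, 1022.5032], [0.0, 0.0, 0.0, 1.0]]
side [[460.6826220393792, 0.0, 322.27366239348487], [0.0, 460.6826220393792, 233.02351046521582], [0.0, 0.0, 1.0]] [[0.833, -0.2748, 0.4802, 118.468], [-0.5533, -0.4157, 0.7219, -615.5711], [0.0012, -0.867, -0.4983, 535.9535], [0.0, 0.0, 0.0, 1.0]]
wrist [[371.64829954431775, 0.0, 315.26868701115484], [0.0, 371.64829954431775, 239.81740986572174], [0.0, 0.0, 1.0]] [[1.0, 0.0007, -0.0015, 624.3197], [0.0002, -0.9581, -0.2865, 80.5954], [-0.0016, 0.2865, -0.9581, 384.3578], [0.0, 0.0, 0.0, 1.0]]
{'t': 0.15, 'joints': array([-1.05594809e-01,  4.91397057e-01,  1.55931567e+00,  2.03723195e-05,
        1.09164534e+00, -1.05601213e-01]), 'qvel': array([ 1.92072918e-03, -3.21597184e-03, -1.45086470e-03, -1.12110488e-05,
       -8.23181829e-04,  8.82387763e-04]), 'tau': array([ 3.16444048e-04, -6.12899423e+01, -2.58276522e+01,  6.91918633e-02,
        4.73701756e-02, -5.07232733e-05]), 'eef_pos': array([6.24849363e+02, 4.65304706e-02, 2.33208766e+02]), 'tcp_rot': array([-3.14083341e+00, -9.86489087e-05,  1.57079329e+00]), 'ft_force': array([0.4929339 , 0.00407146, 0.72596621]), 'moment': array([0.01724286, 0.01329507, 0.05782972]), 'grip_force': 0.0, 'opening': 0.9976055494838939}
```

View pics/scene0.png

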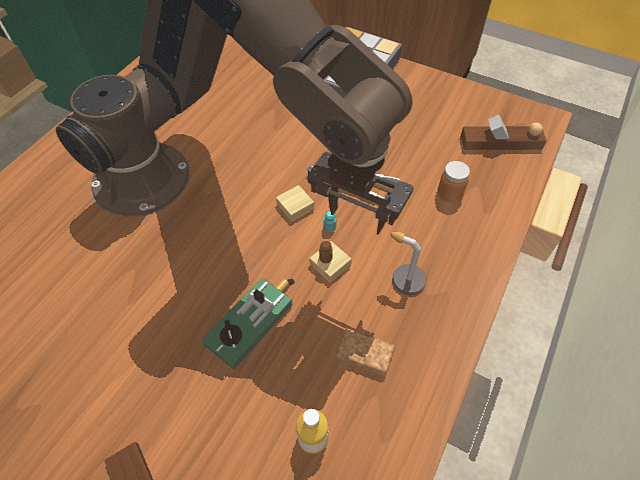

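View pics/wrist0.png

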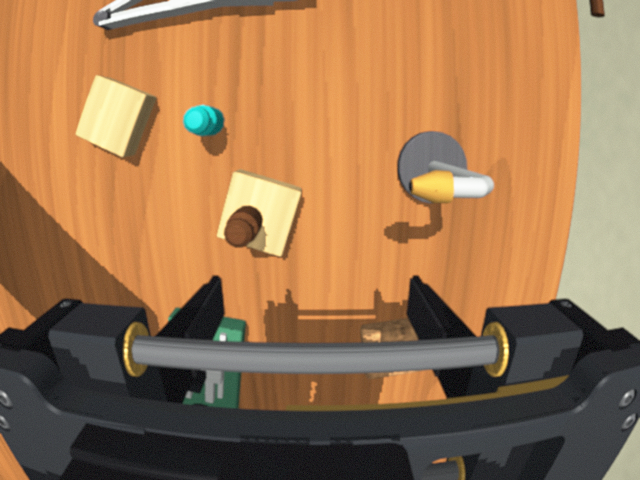

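View pics/side0.png

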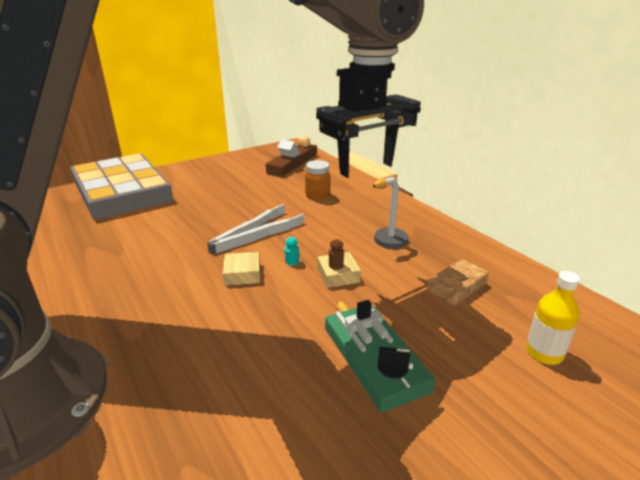

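The scene view shows the regulator at (248,322), with its dial at (231,335) and the lock post at (259,297). The knob on its block is at (327,255) and the nozzle at (408,260), with its mouth at about (395,237). In the side view the tongs run from the hinge at (211,245) to the tips at (303,218) and (283,210). Next I'll get rough positions and a zoomed composite.

```bash
cat > h.py <<'E'
from cell import env
import cv2,numpy as np
def ray(d,u,v,fish=False):
    K=d["K"];x=(u-K[0,2])/K[0,0];y=(v-K[1,2])/K[1,1]
    if fish:
        r=np.hypot(x,y)+1e-12; r_=np.array([x/r*np.sin(r),y/r*np.sin(r),np.cos(r)])
    else: r_=np.array([x,y,1.])
    return d["pose"][:3,3],d["pose"][:3,:3]@r_
def on(d,u,v,z,fish=False):
    o,r=ray(d,u,v,fish); return o+r*(z-o[2])/r[2]
def two(o1,r1,o2,r2):
    A=np.c_[r1,-r2];s=np.linalg.lstsq(A,o2-o1,rcond=None)[0]
    a,b=o1+r1*s[0],o2+r2*s[1]; return (a+b)/2,np.linalg.norm(a-b)
def proj(d,p,fish=False):
    q=d["pose"][:3,:3].T@(np.asarray(p,float)-d["pose"][:3,3]);K=d["K"]
    if fish:
        t=np.arctan2(np.hypot(q[0],q[1]),q[2]);n=q[:2]/(np.hypot(q[0],q[1])+1e-12)*t
    else: n=q[:2]/q[2]
    return n*K[0,0]+K[:2,2]
E
python3 - <<'E'
from h import *
S=env.read_camera("scene");D=env.read_camera("side");W=env.read_camera("wrist")
f=lambda n,p:print(n,np.round(p,1))
for n,a,b in [("dial top",(231,328),(394,351)),("post",(259,294),(364,304)),("mouth",(394,237),(377,184)),("knobtop",(326,243),(336,243)),("glue",(311,413),(568,278))]:
    f(n,np.r_[two(*ray(S,*a),*ray(D,*b))])
for n,p,z in [("knobtop",(245,225),56+30),("mouth",(412,185),150),("foot",(432,166),5),("hinge",(102,20),24)]: f("W "+n,on(W,*p,z,True))
for n,p,z in [("hinge",(211,245),12),("tipA",(303,218),24),("tipB",(283,210),24),("mark",(406,382),30),("block",(339,270),30),("block2",(241,257),30),("jar",(317,167),90)]: f("D "+n,on(D,*p,z))
I=[cv2.resize(a["img"][y:y+h,x:x+w],(400,300),interpolation=cv2.INTER_CUBIC) for a,x,y,w,h in[(S,195,270,120,90),(D,310,290,140,105),(D,200,190,120,90),(S,300,215,133,100)]]
cv2.imwrite("pics/c1.png",np.vstack([np.hstack(I[:2]),np.hstack(I[2:])]))
E
```

```text
dial top [ 476.3 -261.8   58.2    4.7]
post [ 491.  -174.1   77.5    0.8]
mouth [693.4  44.1 152.    3.5]
knobtop [556.9   0.   82.1   6. ]
glue [ 717.4 -354.4  147.8    6.9]
W knobtop [565.1   4.2  86. ]
W mouth [686.9  47.6 150. ]
W foot [746.8  48.2   5. ]
W hinge [393.9 220.1  24. ]
D hinge [391.8 233.7  12. ]
D tipA [613.3 210.6  24. ]
D tipB [594.3 272.9  24. ]
D mark [ 471.2 -299.1   30. ]
D block [553.6 -20.   30. ]
D block2 [415.3 127.   30. ]
D jar [726.6 323.6  90. ]
```

View pics/c1.png

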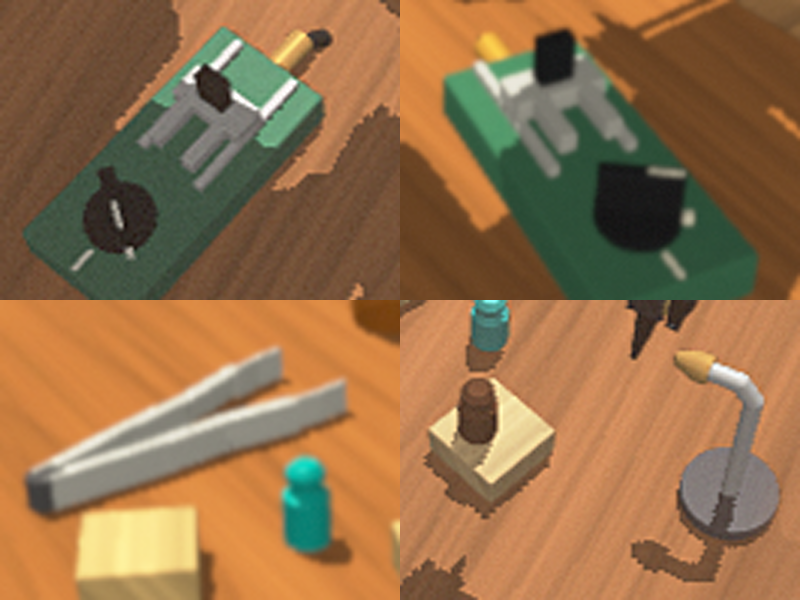

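The zoom shows the dial's pointer line in the scene crop at (112,200)–(122,225), with the tooth at (129,253) and the mark at (73,269)–(90,251). The housing corners are at (25,233), (225,27) and (322,97). The tongs are open, with their tips toward +x.

Run:
```python
from h import *
S=env.read_camera("scene");D=env.read_camera("side");W=env.read_camera("wrist")
f=lambda n,p:print(n,np.round(p,1))
s=lambda u,v:(195+u/3.3333-.35,270+v/3.3333-.35)
t=lambda u,v:(310+(u-400)/2.857-.35,290+v/2.857-.35)
for n,p,z in [("cornerL(-x,-y)",(25,233),30),("cornerT(-x,+y)",(225,27),30),("cornerR(+x,+y)",(322,97),30),("line1",(112,200),64),("line2",(122,225),64),("tooth",(129,253),38),("mark1",(73,269),30),("mark2",(90,251),30)]: f("S "+n,on(S,*s(*p),z))
for n,p,z in [("corner(-x,+y)",(443,75),30),("corner(+x-y)",(755,255),30),("line1",(648,169),64),("line2",(685,175),64),("tooth",(688,217),38),("mark1",(664,252),30),("mark2",(683,277),30)]: f("D "+n,on(D,*t(*p),z))
f("post",np.r_[two(*ray(S,*s(215,80)),*ray(D,*t(555,35)))])
# wrist: tongs / knob / nozzle by masks
hsv=cv2.cvtColor(W["img"],cv2.COLOR_BGR2HSV)
def ws(n,m,z,roi):
    x0,y0,x1,y1=roi;M=np.zeros(m.shape,np.uint8);M[y0:y1,x0:x1]=m[y0:y1,x0:x1]*255
    c=max(cv2.findContours(M,0,2)[0],key=cv2.contourArea)
    P=np.array([on(W,*q[0],z,True)[:2] for q in c],np.float32)
    print(n,cv2.minAreaRect(P),cv2.minEnclosingCircle(P))
H,Sa,V=cv2.split(hsv)
ws("foot",(Sa<60)&(V<150)&(V>40),5,(380,120,500,210))
ws("block",(Sa<140)&(V>150)&(H<35),30,(210,160,310,265))
ws("brass",(Sa>150)&(V>150)&(H<25)&(H>15),150,(400,160,460,205))
gre=cv2.inRange(cv2.cvtColor(S["img"],cv2.COLOR_BGR2HSV),(60,60,25),(90,255,255));gre[:260]=0
c=max(cv2.findContours(gre,0,2)[0],key=cv2.contourArea);print(cv2.approxPolyDP(cv2.convexHull(c),3,True)[:,0].tolist())
```

```text
S cornerL(-x,-y) [ 426.  -300.9   30. ]
S cornerT(-x,+y) [ 456.8 -116.7   30. ]
S cornerR(+x,+y) [ 541.1 -131.2   30. ]
S line1 [ 474.6 -266.8   64. ]
S line2 [ 489.1 -277.5   64. ]
S tooth [ 493.5 -283.3   38. ]
S mark1 [ 466.1 -306.1   30. ]
S mark2 [ 468.6 -291.5   30. ]
D corner(-x,+y) [ 455.  -117.4   30. ]
D corner(+x-y) [ 508.2 -316.8   30. ]
D line1 [ 477.9 -267.3   64. ]
D line2 [ 490.5 -280.7   64. ]
D tooth [ 491.9 -285.    38. ]
D mark1 [ 471.7 -290.4   30. ]
D mark2 [ 468.7 -307.4   30. ]
post [ 491.6 -173.7   80.6    0.7]
foot ((742.6576538085938, 57.73473358154297), (76.7778091430664, 53.2477912902832), 24.26279640197754) ((747.1244506835938, 48.00572967529297), 38.482845306396484)
block ((566.9905395507812, 2.356548309326172), (74.89696502685547, 70.77503204345703), 72.21635437011719) ((567.1430053710938, 1.8116505146026611), 49.31181335449219)
brass ((700.9677124023438, 46.798274993896484), (29.090011596679688, 20.910749435424805), 2.3525500297546387) ((701.1358032226562, 45.51613235473633), 15.816377639770508)
[[266, 281], [267, 326], [249, 345], [238, 348], [203, 342], [261, 279]]
```

Measurements agree with the sizes given:
- **Regulator:** centre about (483,-216), yaw about -0.168.
- **Dial:** axis about (475,-265.5), at about 0.6 rad. The bar's heading in the world is about -0.77, so it has to turn about 55° clockwise.

Moving above the dial.

```bash
python3 -m crank '[[-265.5,-150,100,-45,42],[-265.5,-150,100,-45,42],[-265.5,-150,100,-45,42],[-265.5,-150,100,-45,42],[-265.5,-150,100,-45,42],[-265.5,-150,100,-45,42],[-265.5,-150,100,-45,42],[-265.5,-150,100,-45,42],[-265.5,-150,100,-45,42],[-265.5,-150,100,-45,42]]'
python3 - <<'E'
from h import *
W=env.read_camera("wrist");cv2.imwrite("pics/w1.png",W["img"])
s=env.state();print(s["eef_pos"],s["tcp_rot"])
E
```

```text
t: 1.28
eef_pos: [474.0, -266.9, 133.1]
tcp_rot: [-3.141, -0.001, 2.353]
ft_force: [0.8, 0.2, 0.7]
opening: 0.446
grip_force: 0.0
[ 474.81025938 -265.93981179  133.58761024] [ 3.14145029e+00 -2.52934907e-04  2.35423445e+00]
```

View pics/w1.png

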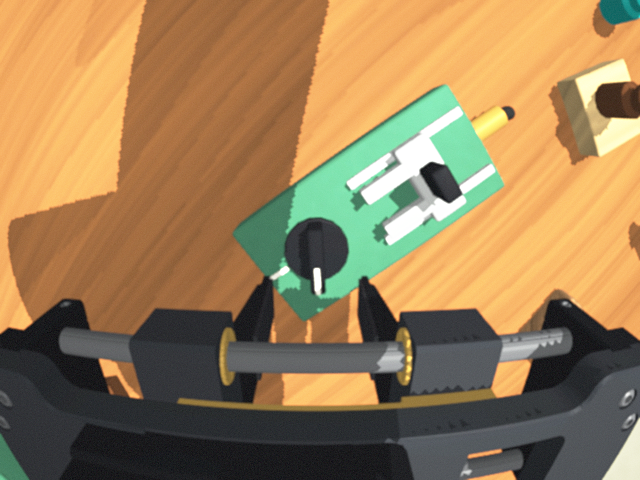

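The wrist view shows the dial disc centred at (317,249), its bar nearly vertical in the image down to (318,293), and the lock post at (440,181). The housing corners are at (235,233), (447,85), (503,184) and (307,320).

Run:
```python
from h import *
W=env.read_camera("wrist")
C=np.array([on(W,*p,30,True)[:2] for p in [(235,233),(447,85),(503,184),(307,320)]],np.float32)
(cx,cy),wh,a=cv2.minAreaRect(C);print(C.round(1).tolist(),cx,cy,wh,a)
yh=((C[1]-C[0])+(C[2]-C[3]));yh/=np.linalg.norm(yh);print("yaw",np.arctan2(-yh[0],yh[1]),"dial",C.mean(0)-50*yh,"post open",C.mean(0)+42*yh)
print("disc",on(W,317,249,38,True),"line",on(W,316,268,64,True),on(W,318,293,64,True),"rear",on(W,315,222,64,True),"post",on(W,436,172,82,True))
```

```text
[[425.79998779296875, -300.29998779296875], [456.1000061035156, -117.9000015258789], [539.7000122070312, -132.1999969482422], [512.0, -313.6000061035156]] 483.9321594238281 -216.21949768066406 (184.95147705078125, 87.13150024414062) 80.59861755371094
yaw -0.15782255 dial [ 475.523  -265.3929] post open [ 489.98248 -174.5363 ]
disc [ 474.48044259 -265.18522742   38.        ] line [ 476.97502073 -268.70183731   64.        ] [ 490.26726781 -280.17454007   64.        ] rear [ 455.30484894 -247.84788105   64.        ] post [ 479.75473004 -175.48918232   82.        ]
```

```bash
python3 -m crank '[[0,0,40,0,42],[0,0,72,0,42],[0,0,72,0,42],[0,0,72,0,5],[0,0,72,0,5],[0,0,72,0,5],[0,0,72,0,5],[0,0,72,0,5],[0,0,72,0,5]]'
```

```text
t: 2.13
eef_pos: [474.3, -266.3, 62.5]
tcp_rot: [-3.14, 0.0, 2.358]
ft_force: [-6.2, -3.9, 6.3]
opening: 0.101
grip_force: 30.0
```

```bash
python3 -m crank '[[0,0,0,7,5],[0,0,0,14,5],[0,0,0,21,5],[0,0,0,28,5],[0,0,0,35,5],[0,0,0,42,5],[0,0,0,48,5],[0,0,0,54,5],[0,0,0,54,5],[0,0,0,54,5]]'
python3 -m crank '[[0,0,0,0,40],[0,0,0,0,40],[0,0,0,0,40],[0,0,-40,0,40],[0,0,-80,0,40],[0,0,-80,0,40],[0,0,-80,0,40]]'
python3 - <<'E'
from h import *
W=env.read_camera("wrist");s=env.state();print(s["eef_pos"],s["tcp_rot"])
S=env.read_camera("scene");D=env.read_camera("side")
I=[cv2.resize(a["img"][y:y+h,x:x+w],(400,300),interpolation=cv2.INTER_CUBIC) for a,x,y,w,h in[(W,240,60,320,240),(W,260,170,120,90),(D,310,290,140,105),(S,195,270,120,90)]]
cv2.imwrite("pics/c2.png",np.vstack([np.hstack(I[:2]),np.hstack(I[2:])]))
E
```

```text
t: 2.97
eef_pos: [474.9, -266.1, 62.5]
tcp_rot: [3.141, 0.001, 1.413]
ft_force: [-4.3, -3.9, 4.7]
opening: 0.1
grip_force: 30.0
t: 3.55
eef_pos: [475.7, -265.8, 143.6]
tcp_rot: [3.138, 0.002, 1.414]
ft_force: [-0.3, 0.3, -0.8]
opening: 0.418
grip_force: 0.0
[ 475.07955036 -265.37463143  142.10802343] [3.14038786e+00 4.96361865e-04 1.41388132e+00]
```

View pics/c2.png

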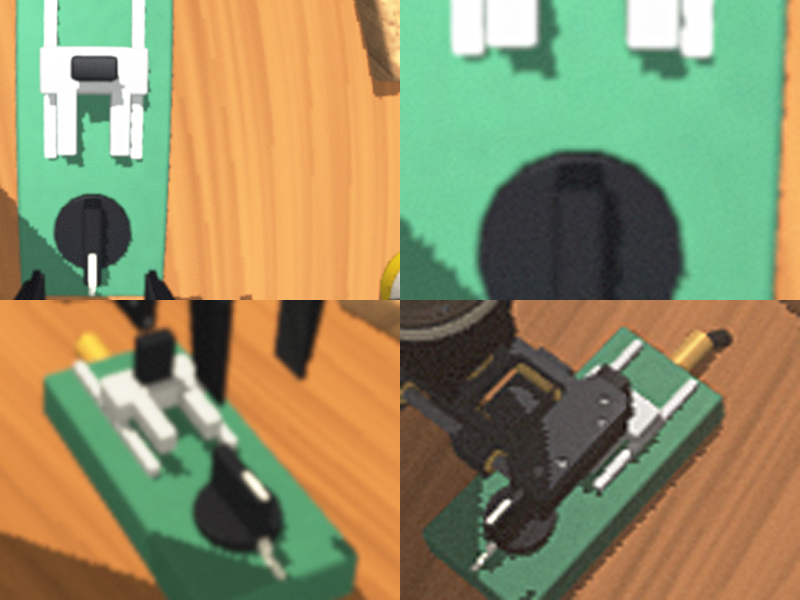

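The dial is now lined up: its pointer line is collinear with the mark in all three views. Next is the lock post, 92 mm along tool +x.

```bash
python3 -m crank '[[40,0,0,0,46],[80,0,0,0,46],[92,0,0,0,46],[92,0,35,0,46],[92,0,66,0,46],[92,0,66,0,46],[92,0,66,0,10],[92,0,66,0,10],[92,0,66,0,10],[92,0,66,0,10]]'
python3 -m crank '[[0,0,0,0,10],[0,0,0,0,10],[-8,0,0,0,10],[-16,0,0,0,10],[-24,0,0,0,10],[-32,0,0,0,10],[-38,0,0,0,10],[-40,0,0,0,10],[-41.5,0,0,0,10],[-41.5,0,0,0,10]]'
```

```text
t: 4.53
eef_pos: [489.3, -174.7, 75.5]
tcp_rot: [-3.141, -0.0, 1.414]
ft_force: [0.3, 0.5, 0.3]
opening: 0.261
grip_force: 0.0
t: 5.37
eef_pos: [483.3, -214.2, 75.6]
tcp_rot: [3.141, -0.002, 1.412]
ft_force: [10.7, 14.1, -3.0]
opening: 0.23
grip_force: 30.0
```

```bash
python3 -m crank '[[-1,0,0,0,10],[-2,0,0,0,10],[-2,0,0,0,10]]'
python3 -m crank '[[0,0,0,0,46],[0,0,0,0,46],[0,0,0,0,46],[0,0,-40,0,46],[0,0,-80,0,60],[0,0,-120,0,80],[0,0,-120,0,80]]'
python3 - <<'E'
from h import *
W=env.read_camera("wrist");s=env.state();print(s["eef_pos"],s["tcp_rot"])
S=env.read_camera("scene");D=env.read_camera("side")
I=[cv2.resize(a["img"][y:y+h,x:x+w],(400,300),interpolation=cv2.INTER_CUBIC) for a,x,y,w,h in[(W,200,120,240,180),(D,320,300,120,90),(D,200,190,120,90),(S,195,270,120,90)]]
cv2.imwrite("pics/c3.png",np.vstack([np.hstack(I[:2]),np.hstack(I[2:])]))
E
```

```text
t: 5.62
eef_pos: [483.2, -214.6, 75.6]
tcp_rot: [-3.141, -0.004, 1.413]
ft_force: [15.1, 27.0, -2.1]
opening: 0.233
grip_force: 30.0
t: 6.2
eef_pos: [484.2, -219.1, 202.4]
tcp_rot: [3.133, 0.004, 1.413]
ft_force: [1.1, 0.4, 0.2]
opening: 0.635
grip_force: 0.0
[ 483.38174272 -218.58045414  199.34344882] [3.13547613e+00 2.79132825e-03 1.41325513e+00]
```

View pics/c3.png

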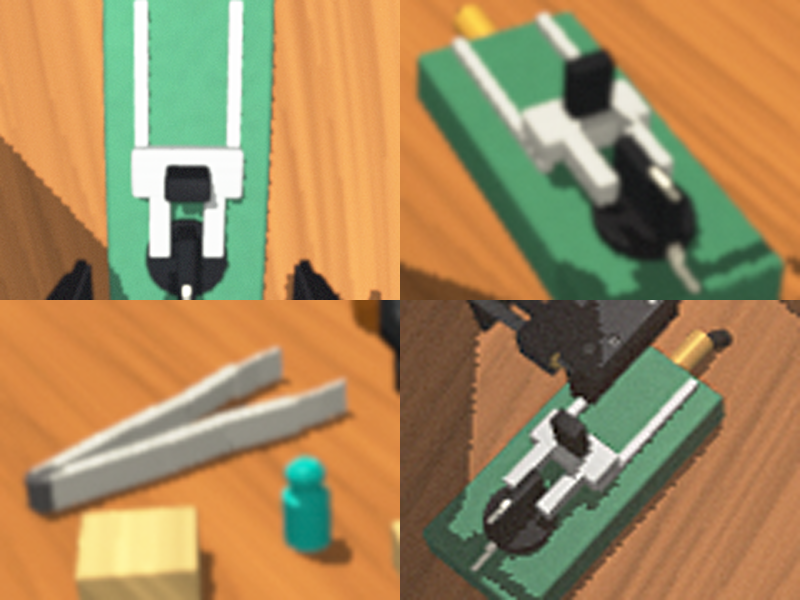

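The lock is home: the prongs straddle the bar and the pointer is still on the mark. Moving to view the tongs.

```bash
python3 -m crank '[[358,-35,-30,-9,80],[358,-35,-30,-9,80],[358,-35,-30,-9,80],[358,-35,-30,-9,80],[358,-35,-30,-9,80],[358,-35,-30,-9,80],[358,-35,-30,-9,80],[358,-35,-30,-9,80],[358,-35,-30,-9,80],[358,-35,-30,-9,80]]'
python3 - <<'E'
from h import *
W=env.read_camera("wrist");s=env.state();print(s["eef_pos"],s["tcp_rot"])
cv2.imwrite("pics/w4.png",W["img"])
E
```

```text
t: 7.18
eef_pos: [503.5, 145.3, 224.4]
tcp_rot: [-3.14, -0.0, 1.574]
ft_force: [-0.8, -0.7, -0.5]
opening: 0.84
grip_force: 0.0
[503.36397047 143.34887795 224.13141313] [-3.13903241e+00  4.71268184e-04  1.57435908e+00]
```

View pics/w4.png

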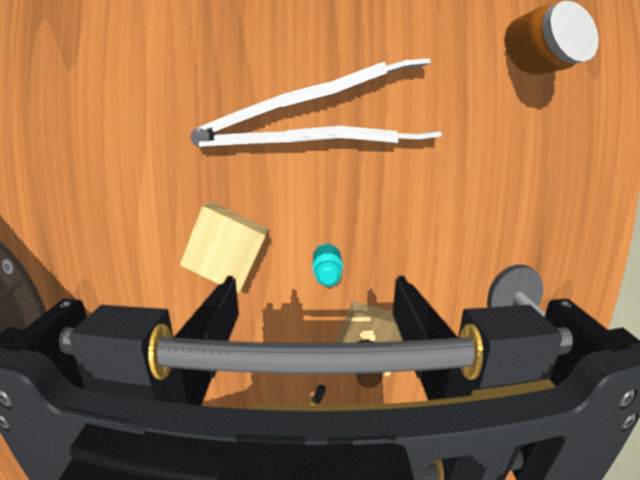

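The wrist view shows the tongs with the hinge at (201,137). The fixed (+y) arm ends at (430,62) and the moving arm at (440,134). I'll measure both arms by mask.

Run:
```python
from h import *
W=env.read_camera("wrist")
h=cv2.cvtColor(W["img"],cv2.COLOR_BGR2HSV)
m=(((h[...,1]<60)&(h[...,2]>110))|(h[...,2]<70)).astype(np.uint8)*255;m[:40]=0;m[180:]=0;m[:,:180]=0;m[:,450:]=0
n,L,st,_=cv2.connectedComponentsWithStats(m);i=1+np.argmax(st[1:,4]);print(st[i])
ys,xs=np.nonzero(L==i);P=np.array([on(W,x,y,24,True)[:2] for x,y in zip(xs,ys)])
print("hinge end",P[P[:,0].argmin()])
# top faces by image column: upper run / lower run
H=np.array(on(W,202,137,24,True)[:2]);print("H",H)
for x in range(220,441,10):
    c=ys[xs==x]; 
    g=np.split(c,np.nonzero(np.diff(c)>2)[0]+1)
    print(x,[ (on(W,x,q.min(),24,True)[:2].round(1).tolist(),on(W,x,q.max(),24,True)[:2].round(1).tolist()) for q in g if len(q)>1])
```

```text
[ 191   56  251   89 5363]
hinge end [381.30488255 223.1500856 ]
H [392.63974698 221.55647503]
220 [([411.2, 241.0], [411.0, 230.4]), ([410.9, 225.5], [410.7, 214.9])]
230 [([421.1, 244.4], [420.9, 233.8]), ([420.8, 226.1], [420.6, 215.5])]
240 [([430.8, 247.8], [430.7, 237.2]), ([430.6, 225.7], [430.4, 216.1])]
250 [([440.5, 251.2], [440.4, 240.7]), ([440.3, 226.3], [440.1, 215.8])]
260 [([450.0, 254.7], [450.0, 244.2]), ([449.8, 226.1], [449.7, 216.6])]
270 [([459.4, 257.3], [459.4, 246.8]), ([459.3, 225.9], [459.2, 216.4])]
280 [([468.8, 260.9], [468.8, 250.4]), ([468.7, 226.6], [468.7, 216.2])]
290 [([478.1, 263.6], [478.1, 252.2]), ([478.1, 227.5], [478.1, 216.1])]
300 [([487.4, 266.4], [487.4, 254.9]), ([487.5, 228.4], [487.5, 217.0])]
310 [([496.7, 269.2], [496.7, 256.8]), ([496.8, 229.3], [496.8, 217.9])]
320 [([505.9, 271.2], [506.0, 259.7]), ([506.1, 230.3], [506.1, 218.9])]
330 [([515.2, 274.2], [515.2, 261.7]), ([515.4, 230.3], [515.5, 219.9])]
340 [([524.4, 277.3], [524.5, 265.7]), ([524.7, 231.4], [524.8, 221.0])]
350 [([533.7, 281.4], [533.8, 269.8]), ([534.1, 231.6], [534.2, 220.2])]
360 [([543.1, 285.6], [543.1, 273.0]), ([543.5, 230.9], [543.7, 219.5])]
370 [([552.5, 290.0], [552.5, 277.3]), ([553.0, 230.3], [553.1, 219.8])]
380 [([561.9, 293.5], [561.9, 281.6]), ([562.5, 229.6], [562.7, 218.2])]
390 [([571.5, 292.1], [571.5, 287.1]), ([572.1, 229.1], [572.4, 218.6])]
400 [([581.2, 295.8], [581.2, 290.8]), ([581.9, 226.7], [582.0, 222.8])]
410 [([591.0, 298.6], [591.0, 293.5]), ([591.8, 226.2], [591.9, 222.3])]
420 [([600.9, 300.5], [600.9, 295.4]), ([601.7, 227.7], [601.9, 222.9])]
430 [([611.0, 300.5], [611.0, 299.4]), ([611.8, 229.3], [612.0, 224.4])]
440 [([622.1, 230.0], [622.2, 227.0])]
```

```bash
cat >> h.py <<'E'
def go(p,psi):
    s=env.state();r=s["tcp_rot"][2];d=np.array(p)-s["eef_pos"]
    print("at",s["eef_pos"].round(1),r.round(4),"shift",round(d[0]*np.cos(r)+d[1]*np.sin(r),1),round(d[0]*np.sin(r)-d[1]*np.cos(r),1),round(-d[2],1),"turn",round(np.degrees(r-psi),1))
E
python3 - <<'E'
from h import *
W=env.read_camera("wrist")
go((499,242.4,60),0.193); print("cyan",on(W,328,275,56,True),"joints",env.state()["joints"].round(2))
E
```

```text
at [503.5 141.1 224.3] 1.5714 shift 101.3 -4.4 164.3 turn 79.0
cyan [513.99887798  92.9009537   56.        ] joints [ 0.15  0.36  1.82 -0.    0.97  0.15]
```

```bash
python3 -m crank '[[101.3,-4.4,60,79,80],[101.3,-4.4,60,79,80],[101.3,-4.4,60,79,80],[101.3,-4.4,60,79,80],[101.3,-4.4,60,79,80],[101.3,-4.4,60,79,80],[101.3,-4.4,60,79,80],[101.3,-4.4,60,79,80],[101.3,-4.4,60,79,80],[101.3,-4.4,60,79,80]]'
python3 -m crank '[[0,0,0,10,80],[0,0,0,10,80],[0,0,0,10,80],[0,0,0,10,80]]'
python3 - <<'E'
from h import *
W=env.read_camera("wrist"); W=env.read_camera("wrist");cv2.imwrite("pics/w5.png",W["img"])
go((499,242.4,60),0.193)
E
```

```text
t: 8.17
eef_pos: [499.8, 240.9, 164.9]
tcp_rot: [3.141, 0.002, 0.324]
ft_force: [0.3, 0.3, -0.8]
opening: 0.84
grip_force: 0.0
t: 8.5
eef_pos: [499.8, 241.4, 165.1]
tcp_rot: [3.141, 0.001, 0.158]
ft_force: [-0.3, -0.0, 0.8]
opening: 0.842
grip_force: 0.0
at [499.8 242.  165.4] 0.1583 shift -0.7 -0.6 105.4 turn -2.0
```

```bash
python3 -m crank '[[-0.7,-0.6,40,-2,80],[-0.7,-0.6,80,-2,80],[-0.7,-0.6,120,-2,80],[-0.7,-0.6,138,-2,80],[-0.7,-0.6,143.5,-2,80],[-0.7,-0.6,143.5,-2,58],[-0.7,-0.6,143.5,-2,58],[-0.7,-0.6,143.5,-2,52],[-0.7,-0.6,143.5,-2,52]]'
python3 -m crank '[[0,0,0,0,49],[0,0,0,0,47],[0,0,0,0,46],[0,0,0,0,46],[0,0,0,0,46]]'
```

```text
t: 9.35
eef_pos: [499.4, 243.4, 23.1]
tcp_rot: [-3.141, -0.002, 0.193]
ft_force: [-0.6, 1.0, -0.2]
opening: 0.621
grip_force: 0.0
t: 9.77
eef_pos: [499.4, 243.5, 22.9]
tcp_rot: [-3.141, -0.002, 0.193]
ft_force: [-0.0, 0.3, 6.5]
opening: 0.485
grip_force: 6.7
```

```bash
python3 -m crank '[[0,0,-10,0,46],[0,0,-30,0,46],[0,0,-55,0,46],[0,0,-80,0,46],[0,0,-98,0,46],[0,0,-98,0,46],[0,0,-98,0,46]]'
python3 - <<'E'
from h import *
W=env.read_camera("wrist");D=env.read_camera("side")
s=env.state();print(s["eef_pos"],s["tcp_rot"],s["opening"],s["grip_force"])
a=cv2.resize(D["img"][120:300,180:420],(400,300));b=cv2.resize(W["img"],(400,300))
cv2.imwrite("pics/c6.png",np.hstack([b,a]))
E
```

```text
t: 10.35
eef_pos: [498.9, 243.3, 121.1]
tcp_rot: [-3.141, -0.002, 0.192]
ft_force: [0.3, -0.3, -1.9]
opening: 0.484
grip_force: 4.5
[498.320308   243.05555773 119.40584238] [3.14134781e+00 1.28963236e-03 1.92366128e-01] 0.4818642327920456 4.527120280545205
```

View pics/c6.png

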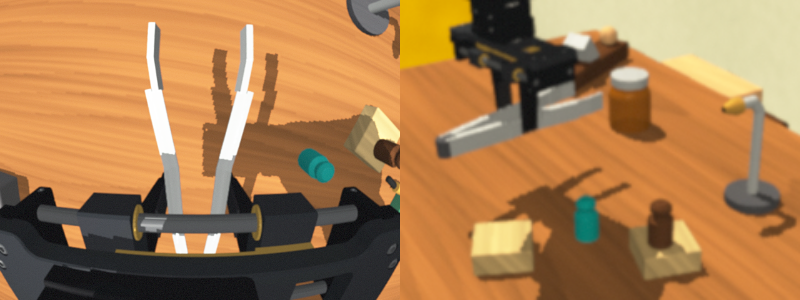

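The tongs are lifted level, with both paddles visible in the wrist view at (150,55) and (245,55) in the half-scale image. Moving above the knob at safe height, with smooth ramping.

```bash
python3 -m crank '[[-3,8,-8,0,46],[-10,28,-18,1,46],[-20,55,-22,2,46],[-31,86,-22,4,46],[-42,118,-22,6,46],[-53,150,-22,8,46],[-65,182,-22,10,46],[-75,210,-22,11,46],[-80,225,-22,11,46],[-81.5,228.6,-22,11,46]]'
python3 -m crank '[[0,0,0,0,46],[0,0,0,0,46]]'
python3 - <<'E'
from h import *
W=env.read_camera("wrist");S=env.read_camera("scene");D=env.read_camera("side")
s=env.state();print(s["eef_pos"],s["tcp_rot"],s["opening"],s["grip_force"])
for n,d in(("W",W),("S",S),("D",D)): cv2.imwrite(f"pics/{n}7.png",d["img"])
x=cv2.resize(W["img"][0:270,180:540],(400,300))
cv2.imwrite("pics/c7.png",np.vstack([np.hstack([x,cv2.resize(W["img"],(400,300))]),np.hstack([cv2.resize(S["img"][215:315,300:433],(400,300)),cv2.resize(D["img"][150:285,280:460],(400,300))])]))
h=cv2.cvtColor(W["img"],cv2.COLOR_BGR2HSV)
z=s["eef_pos"][2]+1.1
m=(h[...,1]<60)&(h[...,2]>100)
for y in range(20,150,10):
    c=np.nonzero(m[y,180:450])[0]+180
    g=[q for q in np.split(c,np.nonzero(np.diff(c)>2)[0]+1) if len(q)>1]
    print(y,[(q[0],q[-1],on(W,q[0],y,z,True)[:2].round(1).tolist(),on(W,q[-1],y,z,True)[:2].round(1).tolist()) for q in g])
E
```

```text
t: 11.28
eef_pos: [461.8, 0.8, 141.9]
tcp_rot: [3.142, 0.001, -0.002]
ft_force: [0.8, -0.2, -1.1]
opening: 0.481
grip_force: 4.5
t: 11.45
eef_pos: [462.4, 3.5, 142.0]
tcp_rot: [-3.141, 0.0, -0.0]
ft_force: [1.2, 1.2, -1.0]
opening: 0.488
grip_force: 4.5
[462.59817825   4.19653561 142.04477597] [-3.14151741e+00  1.58349863e-04  1.76889844e-03] 0.4807947991037633 4.5273084490327165
20 []
30 []
40 [(np.int64(238), np.int64(248), [581.7, 34.2], [581.4, 30.1]), (np.int64(394), np.int64(403), [581.8, -28.6], [582.1, -32.3])]
50 [(np.int64(237), np.int64(248), [577.4, 34.6], [577.1, 30.0]), (np.int64(385), np.int64(404), [577.2, -24.8], [577.7, -32.7])]
60 [(np.int64(236), np.int64(247), [573.1, 34.9], [572.8, 30.4]), (np.int64(385), np.int64(404), [572.9, -24.8], [573.4, -32.6])]
70 [(np.int64(236), np.int64(247), [568.9, 34.9], [568.6, 30.4]), (np.int64(385), np.int64(404), [568.7, -24.7], [569.2, -32.6])]
80 [(np.int64(235), np.int64(246), [564.7, 35.3], [564.5, 30.8]), (np.int64(384), np.int64(404), [564.5, -24.3], [565.0, -32.6])]
90 [(np.int64(235), np.int64(246), [560.6, 35.3], [560.3, 30.8]), (np.int64(384), np.int64(404), [560.3, -24.3], [560.8, -32.6])]
100 [(np.int64(236), np.int64(247), [556.4, 34.9], [556.2, 30.4]), (np.int64(384), np.int64(403), [556.2, -24.4], [556.6, -32.2])]
110 [(np.int64(238), np.int64(249), [552.2, 34.2], [552.0, 29.6]), (np.int64(382), np.int64(401), [552.1, -23.6], [552.4, -31.4])]
120 [(np.int64(239), np.int64(250), [548.1, 33.8], [547.9, 29.3]), (np.int64(380), np.int64(399), [547.9, -22.8], [548.3, -30.7])]
130 [(np.int64(241), np.int64(252), [544.0, 33.0], [543.8, 28.5]), (np.int64(379), np.int64(397), [543.8, -22.5], [544.1, -29.9])]
140 [(np.int64(242), np.int64(254), [539.9, 32.7], [539.7, 27.8]), (np.int64(376), np.int64(395), [539.7, -21.3], [540.0, -29.2])]
```

View pics/c7.png

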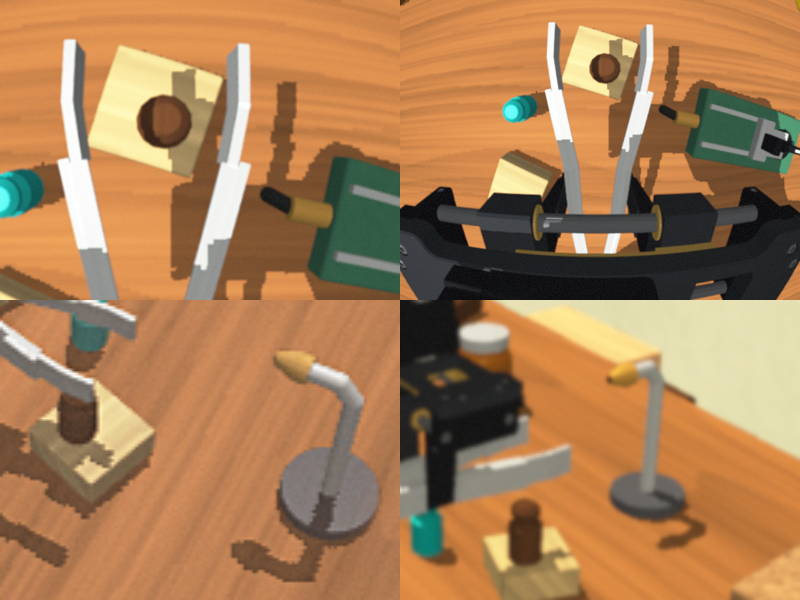

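The composite shows the knob centred between the open paddles: bead at about (164,121) in the top-left crop, full-frame (328,109). The clearance is even. Now I'll fit the knob and the mouth numerically.

Run:
```python
from h import *
W=env.read_camera("wrist");S=env.read_camera("scene");D=env.read_camera("side")
h=cv2.cvtColor(W["img"],cv2.COLOR_BGR2HSV)
m=((h[...,2]<135)).astype(np.uint8)*255;M=np.zeros_like(m);M[80:145,295:360]=m[80:145,295:360]
M=cv2.morphologyEx(M,cv2.MORPH_OPEN,np.ones((9,9),np.uint8))
c=max(cv2.findContours(M,0,2)[0],key=cv2.contourArea);print("px",cv2.minEnclosingCircle(c))
for z in(64,73): print(z,cv2.minEnclosingCircle(np.array([on(W,*q[0],z,True)[:2] for q in c],np.float32)))
def brass(d,roi):
    x0,y0,x1,y1=roi;h=cv2.cvtColor(d["img"],cv2.COLOR_BGR2HSV)[y0:y1,x0:x1]
    m=cv2.inRange(h,(12,150,120),(28,255,255));n,L,st,_=cv2.connectedComponentsWithStats(m);i=1+np.argmax(st[1:,4])
    y,x=np.nonzero(L==i);k=x<=x.min()+1
    return (x0+x[k].mean(),y0+y[k].mean()),(x0+x[x>=x.max()-1].mean(),y0+y[x>=x.max()-1].mean()),st[i].tolist()
a=brass(S,(385,225,425,250));b=brass(D,(365,170,395,195));print(a,b)
print("mouth",two(*ray(S,*a[0]),*ray(D,*b[0])),"back",two(*ray(S,*a[1]),*ray(D,*b[1])))
# foot in scene/side
for d,roi in((S,(385,255,430,300)),(D,(370,225,412,250))):
    x0,y0,x1,y1=roi;hh=cv2.cvtColor(d["img"],cv2.COLOR_BGR2HSV)[y0:y1,x0:x1];mm=cv2.inRange(hh,(0,0,40),(180,90,170))
    c=max(cv2.findContours(mm,0,2)[0],key=cv2.contourArea);P=np.array([on(d,q[0][0]+x0,q[0][1]+y0,8)[:2] for q in c],np.float32);print("foot",cv2.minEnclosingCircle(P))
s=env.state();print(s["eef_pos"],s["tcp_rot"])
```

```text
px ((329.1181640625, 109.35014343261719), 24.71176528930664)
64 ((556.7794799804688, -4.630927562713623), 15.161206245422363)
73 ((556.2306518554688, -4.288748264312744), 14.565979957580566)
((np.float64(406.5), np.float64(235.0)), (np.float64(415.5), np.float64(239.0)), [21, 10, 11, 5, 11]) ((np.float64(365.5), np.float64(183.5)), (np.float64(389.5), np.float64(190.0)), [0, 3, 26, 22, 426])
mouth (array([706.13565877,  86.23981286, 128.75654411]), np.float64(19.973258850208246)) back (array([736.87080184,  65.45656188, 127.48789582]), np.float64(18.7000748392203))
foot ((745.0247802734375, 64.84765625), 55.21622848510742)
foot ((750.8621826171875, 53.6894416809082), 51.812103271484375)
[462.57793154   3.99086278 142.09031365] [-3.14156285e+00  4.69608153e-05  1.54961549e-03]
```

The knob's fitted radius is 15.2, against 15.5 expected, with its axis at about (557,-4). Descending over it with the tongs open.

```bash
python3 -m crank '[[-5.5,8,0,0,46],[-5.5,8,8,0,46],[-5.5,8,25,0,46],[-5.5,8,45,0,46],[-5.5,8,65,0,46],[-5.5,8,78,0,46],[-5.5,8,84,0,46],[-5.5,8,84,0,46],[-5.5,8,84,0,46]]'
python3 - <<'E'
from h import *
W=env.read_camera("wrist");s=env.state();print(s["eef_pos"],s["tcp_rot"],s["opening"],s["grip_force"])
h=cv2.cvtColor(W["img"],cv2.COLOR_BGR2HSV)
m=((h[...,2]<135)).astype(np.uint8)*255;M=np.zeros_like(m);M[50:150,275:370]=m[50:150,275:370]
M=cv2.morphologyEx(M,cv2.MORPH_OPEN,np.ones((9,9),np.uint8))
c=max(cv2.findContours(M,0,2)[0],key=cv2.contourArea);print("px",cv2.minEnclosingCircle(c))
print(cv2.minEnclosingCircle(np.array([on(W,*q[0],66,True)[:2] for q in c],np.float32)))
w=(h[...,1]<60)&(h[...,2]>100);z=s["eef_pos"][2]+1.1
for y in range(30,130,10):
    cc=np.nonzero(w[y,180:450])[0]+180
    g=[q for q in np.split(cc,np.nonzero(np.diff(cc)>2)[0]+1) if len(q)>1]
    print(y,[(on(W,q[0],y,z,True)[:2].round(1).tolist(),on(W,q[-1],y,z,True)[:2].round(1).tolist()) for q in g])
E
```

```text
t: 12.5
eef_pos: [457.0, -4.8, 58.1]
tcp_rot: [-3.142, 0.0, 0.0]
ft_force: [0.8, 1.1, -1.6]
opening: 0.486
grip_force: 4.5
[457.25272975  -4.796474    58.53272776] [ 3.14151397e+00 -5.42493391e-04  2.94590057e-04] 0.4852330685823666 4.527050592005253
px ((311.9454040527344, 82.20826721191406), 40.55241775512695)
((556.6373901367188, -3.907048463821411), 15.78974437713623)
30 []
40 [([576.2, 26.2], [575.9, 21.3]), ([576.3, -36.4], [576.6, -40.5])]
50 [([571.9, 26.2], [571.6, 21.7]), ([571.7, -33.1], [572.3, -40.9])]
60 [([567.7, 26.6], [567.4, 22.0]), ([567.4, -32.6], [568.0, -40.9])]
70 [([563.5, 26.9], [563.2, 22.0]), ([563.2, -32.6], [563.8, -41.3])]
80 [([559.3, 26.9], [559.0, 22.4]), ([559.0, -32.6], [559.6, -41.3])]
90 [([555.1, 27.4], [554.9, 22.4]), ([554.9, -32.6], [555.4, -41.3])]
100 [([551.0, 26.6], [550.7, 22.0]), ([550.8, -32.6], [551.2, -40.9])]
110 [([546.8, 26.2], [546.6, 21.3]), ([546.6, -31.9], [547.0, -40.1])]
120 [([542.7, 25.8], [542.5, 20.9]), ([542.5, -31.1], [542.9, -39.3])]
```

Knob and V are within about 1 mm along x. Closing.

```bash
python3 -m crank '[[0,0,0,0,43],[0,0,0,0,40],[0,0,0,0,37],[0,0,0,0,34],[0,0,0,0,31],[0,0,0,0,22],[0,0,0,0,15],[0,0,0,0,15],[0,0,0,0,15],[0,0,0,0,15]]'
python3 - <<'E'
from h import *
W=env.read_camera("wrist");s=env.state();print(s["eef_pos"],s["tcp_rot"],s["opening"]*95.1,s["grip_force"])
cv2.imwrite("pics/w8.png",W["img"])
E
```

```text
t: 13.38
eef_pos: [457.1, -4.7, 58.2]
tcp_rot: [3.142, -0.0, 0.0]
ft_force: [-0.4, 0.1, -1.0]
opening: 0.311
grip_force: 29.8
[457.09965845  -4.69467236  58.16411751] [ 3.14157183e+00 -1.71159102e-04  3.91083381e-04] 30.08043896903245 29.803032875061035
```

```bash
python3 -m crank '[[0,0,-5,0,15],[0,0,-15,0,15],[0,0,-35,0,15],[0,0,-58,0,15],[0,0,-82,0,15],[0,0,-98,0,15],[0,0,-103,0,15],[0,0,-103,0,15],[0,0,-103,0,15]]'
python3 - <<'E'
from h import *
W=env.read_camera("wrist");S=env.read_camera("scene");D=env.read_camera("side");s=env.state();print(s["eef_pos"],s["tcp_rot"],s["opening"]*95.1,s["grip_force"],s["ft_force"])
for n,d in(("W",W),("S",S),("D",D)): cv2.imwrite(f"pics/{n}9.png",d["img"])
h=cv2.cvtColor(W["img"],cv2.COLOR_BGR2HSV)
m=((h[...,2]<120)&(h[...,1]>60)).astype(np.uint8)*255;M=np.zeros_like(m);M[30:150,270:370]=m[30:150,270:370]
M=cv2.morphologyEx(M,cv2.MORPH_OPEN,np.ones((9,9),np.uint8))
c=max(cv2.findContours(M,0,2)[0],key=cv2.contourArea);print("knob px",cv2.minEnclosingCircle(c))
z=s["eef_pos"][2]-11.2+17+2
print(cv2.minEnclosingCircle(np.array([on(W,*q[0],z,True)[:2] for q in c],np.float32)))
# where known guesses project
for p in[(687,47,150),(747,48,5)]: print([proj(d,p,d is W).round(1).tolist() for d in(S,D,W)])
def brass(d,roi):
    x0,y0,x1,y1=roi;h=cv2.cvtColor(d["img"],cv2.COLOR_BGR2HSV)[y0:y1,x0:x1]
    m=cv2.inRange(h,(12,110,100),(30,255,255))
    for r in m: print(''.join('#' if v else '.' for v in r))
brass(S,(380,225,425,250));brass(D,(362,175,410,195))
E
```

```text
t: 14.18
eef_pos: [456.7, -4.7, 160.7]
tcp_rot: [-3.142, 0.0, 0.0]
ft_force: [0.6, -0.3, -1.8]
opening: 0.314
grip_force: 29.8
[456.61927906  -4.63601164 160.10556981] [-3.14128226e+00  1.91058819e-03  2.98140512e-04] 29.932655149875433 29.80411559343338 [-0.98292022  0.19597251 -2.03363221]
knob px ((322.3396911621094, 83.30915832519531), 38.20820999145508)
((555.9671020507812, -7.9037556648254395), 14.89248275756836)
[[391.6, 234.5], [374.3, 185.7], [212.0, -138.0]]
[[408.9, 280.3], [390.9, 238.2], [254.9, -88.8]]
#############################################
#############################################
#############################################
#############################################
##############################.##############
################################.############
################..#.#########################
#############################################
##########.##################################
############################################.
#############################################
########################...########.#########
#######################...
[... 851 characters left out ...]
..............
#########################.......................
#########################.......................
#########################.......................
##########################......................
#############################...................
##############################..................
##############################..................
##############################.......##.........
##############################.......####.......
##############################.......######.....
##############################......########....
##############################......###########.
##############################......############
##############################......############
```

The knob came up with the tongs. Refining the knob's lateral offset and the mouth.

Run:
```python
from h import *
W=env.read_camera("wrist");S=env.read_camera("scene");D=env.read_camera("side");s=env.state()
print("mouth tri",two(*ray(S,392.1,232.6),*ray(D,373.6,186.5)),on(S,392.1,232.6,150),on(D,373.6,186.5,150))
h=cv2.cvtColor(W["img"],cv2.COLOR_BGR2HSV)
for y in range(30,140,8): print(y,' '.join(f"{a}/{b}" for a,b in zip(h[y,262:382:5,1],h[y,262:382:5,2])))
w=(h[...,1]<60)&(h[...,2]>100);z=s["eef_pos"][2]+1.1
for y in range(40,130,15):
    cc=np.nonzero(w[y,180:450])[0]+180
    g=[q for q in np.split(cc,np.nonzero(np.diff(cc)>2)[0]+1) if len(q)>1]
    print(y,[(int(q[0]),int(q[-1]),on(W,q[0],y,z,True)[:2].round(1).tolist(),on(W,q[-1],y,z,True)[:2].round(1).tolist()) for q in g])
d=dict(K=W["K"],pose=np.array([[1.0,0.0007,-0.0015,624.3197],[0.0002,-0.9581,-0.2865,80.5954],[-0.0016,0.2865,-0.9581,384.3578],[0,0,0,1]]))
hh=cv2.cvtColor(cv2.imread("pics/wrist0.png"),cv2.COLOR_BGR2HSV)
m=np.zeros((480,640),np.uint8);m[160:210,400:500]=cv2.inRange(hh,(15,150,150),(30,255,255))[160:210,400:500]
for x in range(406,462,6):
    q=np.nonzero(m[:,x])[0]
    if len(q): print(x,q.min(),q.max(),on(d,x,(q.min()+q.max())/2,150,True).round(1))
m2=np.zeros((480,640),np.uint8);m2[150:210,455:500]=cv2.inRange(hh,(0,0,170),(180,60,255))[150:210,455:500]
for x in range(460,500,6):
    q=np.nonzero(m2[:,x])[0]
    if len(q): print("w",x,q.min(),q.max(),on(d,x,(q.min()+q.max())/2,150,True).round(1))
```

```text
mouth tri (array([686.66633457,  50.97047701, 148.1654701 ]), np.float64(4.046680301960026)) [685.91969865  51.91407588 150.        ] [683.18417255  44.45629928 150.        ]
30 160/226 162/224 159/228 161/225 165/227 163/224 162/225 160/226 162/226 155/226 160/225 160/226 156/227 160/225 159/226 160/227 158/227 161/226 160/228 161/228 162/228 163/228 161/228 160/228
38 159/229 161/229 164/228 3/250 2/249 90/164 156/231 160/230 161/229 158/232 158/231 157/233 159/230 160/231 161/229 161/231 159/231 158/231 137/223 2/248 2/248 160/229 157/231 158/229
46 159/231 160/230 166/228 2/249 1/250 11/90 86/253 87/252 120/174 159/111 159/106 147/106 153/105 157/101 152/97 163/181 163/228 162/230 7/147 2/248 2/248 161/228 164/226 161/226
54 161/224 163/224 114/231 1/249 0/249 3/95 114/213 160/113 158/113 156/121 154/126 149/125 155/132 155/125 163/102 148/95 164/90 158/140 6/127 2/243 3/243 124/218 163/213 158/214
62 160/204 162/202 51/251 1/249 1/247 106/108 159/117 163/117 157/130 156/137 159/130 167/127 161/136 160/137 161/130 145/130 158/95 152/89 93/85 5/146 5/158 119/188 162/197 160/198
70
[... 1869 characters left out ...]
])]
85 [(269, 281, [556.1, 13.3], [556.0, 8.5]), (358, 368, [556.1, -21.9], [556.2, -26.0])]
100 [(270, 282, [550.0, 12.9], [549.8, 8.1]), (357, 367, [549.9, -21.6], [550.1, -25.6])]
115 [(271, 285, [543.9, 12.5], [543.7, 7.0]), (351, 366, [543.8, -19.2], [544.0, -25.2])]
412 179 185 [686.6  49.6 150. ]
418 177 194 [690.8  47.5 150. ]
424 175 196 [694.9  47.6 150. ]
430 173 198 [699.1  47.7 150. ]
436 171 200 [703.3  47.8 150. ]
442 171 203 [707.6  47.  150. ]
448 172 203 [711.9  46.8 150. ]
w 460 170 195 [720.4  50.5 150. ]
w 466 171 195 [724.9  50.3 150. ]
w 472 172 195 [729.4  50.1 150. ]
w 478 174 195 [734.   49.7 150. ]
w 484 175 194 [738.7  49.9 150. ]
w 490 178 189 [743.3  50.8 150. ]
```

```bash
python3 -m crank '[[4,-3,-1,0,15],[14,-10,-1,0,15],[28,-21,-1,0,15],[42,-32,-1,0,15],[56,-43,-1,0,15],[66,-50,-1,0,15],[70.5,-54,-1,0,15],[70.5,-54,-1,0,15],[70.5,-54,-1,0,15],[70.5,-54,-1,0,15]]'
python3 - <<'E'
from h import *
W=env.read_camera("wrist");W=env.read_camera("wrist");S=env.read_camera("scene");D=env.read_camera("side");s=env.state();print(s["eef_pos"],s["tcp_rot"],s["opening"]*95.1,s["grip_force"],s["ft_force"])
h=cv2.cvtColor(W["img"],cv2.COLOR_BGR2HSV);w=(h[...,1]<60)&(h[...,2]>100);z=s["eef_pos"][2]+1.1
for y in (70,85,100):
    cc=np.nonzero(w[y,180:450])[0]+180
    g=[q for q in np.split(cc,np.nonzero(np.diff(cc)>2)[0]+1) if len(q)>1]
    print(y,[(int(q[0]),int(q[-1]),on(W,q[0],y,z,True)[:2].round(1).tolist(),on(W,q[-1],y,z,True)[:2].round(1).tolist()) for q in g])
# brass in wrist view
m=cv2.inRange(h,(15,150,120),(30,255,255));print([np.nonzero(m[y,280:360])[0].tolist()[:1] for y in range(0,30,6)])
for q in [(627,47.5,189-11+0),(627,47.5,133),(687,47.5,150)]: print(q,proj(S,q).round(1),proj(D,q).round(1))
for n,d,(x0,y0,x1,y1) in(("S",S,(330,200,420,265)),("D",D,(300,150,400,225))):
    cv2.imwrite(f"pics/{n}10.png",d["img"])
    hh=cv2.cvtColor(d["img"],cv2.COLOR_BGR2HSV)[y0:y1,x0:x1]
    k=cv2.inRange(hh,(0,60,15),(20,255,140));k=cv2.morphologyEx(k,cv2.MORPH_OPEN,np.ones((3,3),np.uint8))
    n_,L,st,ce=cv2.connectedComponentsWithStats(k)
    print(n,[( (a[:4]+[x0,y0,0,0]).tolist(),int(a[4])) for a in st[1:] if a[4]>40])
E
```

```text
t: 15.32
eef_pos: [527.0, 49.1, 162.1]
tcp_rot: [3.142, 0.001, 0.0]
ft_force: [0.7, 0.2, -2.7]
opening: 0.31
grip_force: 29.8
[527.29532554  48.95670646 162.29635702] [ 3.14156670e+00 -1.61829684e-04 -2.65016496e-04] 29.761819875495977 29.80412006378174 [ 1.08666026 -0.53922295 -1.36676923]
70 [(272, 283, [632.7, 65.7], [632.6, 61.3]), (356, 366, [632.7, 32.4], [632.9, 28.4])]
85 [(270, 281, [626.6, 66.5], [626.4, 62.1]), (358, 367, [626.5, 31.6], [626.7, 28.0])]
100 [(270, 282, [620.4, 66.5], [620.3, 61.7]), (356, 367, [620.4, 32.4], [620.5, 28.0])]
[[], [], [0], [1], [36]]
(627, 47.5, 178) [366.7 215.4] [351.  179.3]
(627, 47.5, 133) [365.3 227.9] [350.3 200.1]
(687, 47.5, 150) [391.7 234.3] [374.1 185.6]
S [([359, 209, 15, 18], 205), ([334, 258, 17, 7], 75)]
D [([312, 153, 11, 6], 48), ([300, 157, 11, 9], 52), ([301, 167, 10, 11], 71), ([344, 173, 15, 17], 186)]
```

```bash
python3 -m crank '[[0,0,1,0,15],[0,0,1,0,15],[0,0,1,0,15],[0,0,1,0,15]]'; python3 -c "
from cell import env
print(env.job_done())"
```

```text
t: 15.85
eef_pos: [527.5, 49.3, 161.2]
tcp_rot: [3.142, -0.0, 0.0]
ft_force: [0.3, -0.2, -2.6]
opening: 0.313
grip_force: 29.8
the job is handed in; nothing more can be done
None
```

I handed the job in at about 16 s: the dial is on its mark, the fork lock is pushed home, and the tongs hold the wooden knob within a few mm of the jet point, at about 30 N of grip; the judge's verdict was not shown.

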